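# Find the milling cassette with the ball in it

### The job

One of the three sealed milling cassettes still has its loose carbide ball inside. Pull the cassettes up out of their spring-clip docks as needed and shake or rock each one briskly in the air, end to end along its length, back and forth a few times, until you find the one that rattles; stand any silent cassette you took out upright on the bare bench, off the docks and off the mat. Present the rattling one, which must itself have been shaken: finish holding it still and upright in the gripper over the middle of the green mat, between 12 and 25 cm above it, without putting it down or letting go, and leave the bottle, jar and tube rack alone.

Things in the scene. Friction and masses are not known exactly. Their poses are not given: they have to be found in the camera images.
- cassette_a: Sealed opaque grey milling cassette, blue lid panel, 96 (x, long) x 50 (y) x 48 (z) mm; origin: centre of its underside, z up. Snapped in its dock at the start, underside 8 mm above the bench. Smooth sides, gripped from above across y; a ledge sticks out 3 mm at the foot of each x end. 0.15 to 0.45 kg empty, each different (weight does not tell which is full).
- cassette_b: Sealed opaque grey milling cassette, green lid panel, 96 (x, long) x 50 (y) x 48 (z) mm; origin: centre of its underside, z up. Snapped in its dock at the start, underside 8 mm above the bench. Same make as cassette_a. Cavity of each 88 x 42 x 40 mm; in one of the three (any) a loose 30 mm, 0.21 kg metal ball rolls 29 mm either way from the centre along x; two are empty.
- cassette_c: Sealed opaque grey milling cassette, orange lid panel, 96 (x, long) x 50 (y) x 48 (z) mm; origin: centre of its underside, z up. Snapped in its dock at the start, underside 8 mm above the bench. Same make as cassette_a and cassette_b.
- dock_a: Fixed snap-in dock of cassette_a: dark plate 150 (x) x 60 (y) x 8 mm, origin: centre of its underside; cassette centred on it, axes parallel. At each x end (49 to 64 mm out, 24 mm high) a sprung steel clip hooks the cassette's ledge; nothing beside its long sides. A straight upward pull of some 5 to 20 N snaps the cassette out within 10 mm.
- dock_b: Fixed snap-in dock of cassette_b: dark plate 150 (x) x 60 (y) x 8 mm, origin: centre of its underside; cassette centred on it, axes parallel. At each x end (49 to 64 mm out, 24 mm high) a sprung steel clip hooks the cassette's ledge; nothing beside its long sides. A straight upward pull of some 5 to 20 N snaps the cassette out within 10 mm.
- dock_c: Fixed snap-in dock of cassette_c: dark plate 150 (x) x 60 (y) x 8 mm, origin: centre of its underside; cassette centred on it, axes parallel. At each x end (49 to 64 mm out, 24 mm high) a sprung steel clip hooks the cassette's ledge; nothing beside its long sides. A straight upward pull of some 5 to 20 N snaps the cassette out within 10 mm.
- mat: Flat green hand-over mat fixed on the bench, 140 x 140 x 2 mm, origin at the centre of its underside. The bench to its left and right (beside it in y, at the same x) is clear: room on either side for one empty cassette, long axis along x, centred 0.16 m off the mat's centre in y and 0.02 m farther from the robot in x.
- wash_bottle: Bystander: bottle with a red cap, 64 mm across, 170 mm high, standing on the bench to the robot's right; origin at the centre of its underside.
- reagent_jar: Bystander: jar with a blue cap, 70 mm across, 90 mm high, standing to the robot's left; origin at the centre of its underside.
- tube_rack: Bystander: yellow tube rack 70 (x) x 130 (y) x 52 (z) mm standing to the robot's left; origin at the centre of its underside.

How it is judged:
By the outcome, as a careful person would: the job done as asked, in the order asked, and still so for the second after the job is handed in, while the arm keeps its last pose, push and grip.
It also fails if it takes over 72 s, if anything falls off the work surface, if the arm or the gripper's body presses on something with over 40 N, if the wrist force passes 120 N, or if a joint passes its speed limit or range.

### The arm

A 6-joint arm with a two-finger parallel gripper is mounted at the origin on the work surface. World frame = base frame: x ahead of the robot, y to its left, z up, the work surface at z = 0. Lengths are in m, angles in rad, forces in N, time in s.
With the tool pointing down it reaches from about 0.3 to 0.875 m from the base axis. Payload 6.4 kg.
Tool frame: the origin (TCP) lies at the very end of the fingers, on their centre line; the grasp point (between the pads) lies 19 mm behind it; z points along the fingers, y is the line along which they close (so a half turn about z gives the same grasp; the last joint's range is limited). The gripper opens to 85 mm and grips with 20 to 120 N. Pads are 22 mm wide; open, the fingers measure 114 mm over their backs; the gripper's body (76 mm by 85 mm) begins 54 mm behind the grasp point. The pads swing forward as they close: fully open they stand 13 mm farther back than shut.
Start: joints at [-1.307, 0.181, 1.607, -0, 1.354, -0.206], TCP at [0.26, -0.513, 0.231] pointing down, gripper open.
Joint ranges: [-2.99, 2.99], [-0.89, 2.07], [0.3, 2.58], [-1.14, 4.28], [0, 2.63], [-3.12, 3.12]. Speed limits (rad/s): [2.57, 2.57, 3.01, 3.14, 3.14, 3.14].

### API

Orientations are given as a unit quaternion [w, x, y, z].
In Python, from bench import ctrl gives the robot as it stands.
- The arm moves only by the tool jog_arm, never from a script. Its argument "series" is a list that holds one entry, the list of rows, each a list of 7 numbers: the shift along the tool's x, y, z in mm, then the turn, a rotation vector about the tool's x, y, z in rad, then the finger opening in mm, from 0 to 85.4. In form: [[[tx, ty, tz, rx, ry, rz, gripper], ...]]. A call has exactly 10 rows; each row shifts and turns the commanded pose from where the row before left it, along the tool's axes as they then stand; what a row does not reach is not made up. A row lasts 1/10 s, in which the tool goes at most 50 mm and 8.59 degrees, less where a joint would pass 70% of its speed; a pose out of reach is approached as far as the arm can. A call with a gripper value outside its range is refused whole. The fingers move at their own pace and stop on an object; the grip force is fixed at half the most. Time passes only in rows, so rows that do not move let the fingers close, or fill a call up. It gives the time, the measured TCP pose, the force, the opening and the grip force at its end, in the units of the state.
- ctrl.get_obs(): the state, without advancing time (a new reading comes with each control period).
- ctrl.camera(name): name is "scene" or "top"; returns a dict with "frame" (400x640x3 uint8, blue, green, red), "z_map" (400x640 float32, m along the optical axis (not along the pixel's ray), 0 where there is no reading), "fx", "fy", "cx", "cy" (pixels), "xyz" and "rotation" of the camera in the world. Camera axes: x right, y down, z forward; pixel columns grow to the right and rows downward; lengths in m; the calibration is good to about 2 mm. A picture is of the moment at which its call begins.
- ctrl.hand_in(): hands the job in; it is judged then, once.
The state is a dict: "time_s": time; "q": joint angles; "dq": joint speeds; "joint_efforts": joint torques, N m; "eef_pos": TCP position; "eef_rot": TCP orientation; "wrist_force": force on the tool from outside, world axes, zero at the start; "torque": the same for the moment, N m; "opening": opening from 0.0 (shut) to 1.0 (fully open); "grasp_force": force on a finger pad.
Only numpy, scipy, OpenCV 4.12 (cv2) and the standard library are available. Lean on these libraries where they do the work, as an engineer would, in place of code of your own. Each camera call takes 0.05 s, during which the arm holds its last target. There are 200 camera calls.

## Working session

There is one attempt and no reset: what is moved stays moved. The work goes in short steps, Python scripts to look and compute and a tool call to move; the robot and the scene stay as the last step left them, time stands still between calls to the robot, and variables do not carry over. Pictures are saved under pics/ and viewed, at most 10 in all, crops included, and the job is handed in when it is done.

Besides the shell and the picture viewer there is one more tool, called after "Emit:" by a JSON object that holds its "name" and its "arguments", one argument or row to a line. jog_arm: Moves the arm, as the interface text tells. Its arguments: {"type":"object","properties":{"series":{"type":"array"}},"required":["series"]}

```bash
mkdir -p pics
python3 - <<'E'
from bench import ctrl
import cv2,numpy as np
for n in("scene","top"):
    c=ctrl.camera(n);cv2.imwrite(f"pics/{n}0.png",c["frame"]);np.savez(f"{n}0.npz",**c)
    print(n,c["fx"],c["fy"],c["cx"],c["cy"],c["xyz"],c["rotation"])
o=ctrl.get_obs();print(o)
E
```

```text
scene 404.09989506185326 404.09989506185326 320.6910930503308 203.42870954530144 [ 1.04346152 -0.89758615  0.76046877] [-0.45170473  0.85030498  0.24180812 -0.12030422]
top 490.54968625449845 490.54968625449845 319.31879452314905 199.65850657030953 [0.39830854 0.03104867 1.2134296 ] [-0.03152463  0.71537073 -0.69704022  0.03722695]
{'time_s': 0.1, 'q': array([-1.30728920e+00,  1.81469521e-01,  1.60788887e+00, -1.11869406e-05,
        1.35379307e+00, -2.06338742e-01]), 'dq': array([-0.00049627, -0.00160016, -0.00225158, -0.00062595,  0.00026436,
       -0.0012075 ]), 'joint_efforts': array([ 1.47397623e-04, -4.45880949e+01, -3.52238810e+01, -3.50850778e-04,
        4.15103103e-03,  1.04835027e-05]), 'eef_pos': array([ 0.260194  , -0.51221687,  0.23048193]), 'eef_rot': array([-7.78927715e-04,  9.72531706e-01,  2.32769142e-01, -2.77346639e-05]), 'wrist_force': array([-1.70080182,  0.15094797, -0.79711771]), 'torque': array([-0.06087119, -0.00825385,  0.04093418]), 'grasp_force': 0.0, 'opening': 0.9985592298509441}
```

View pics/top0.png

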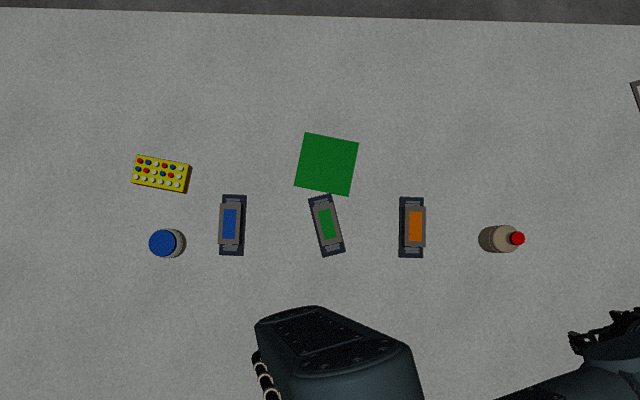

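View pics/scene0.png

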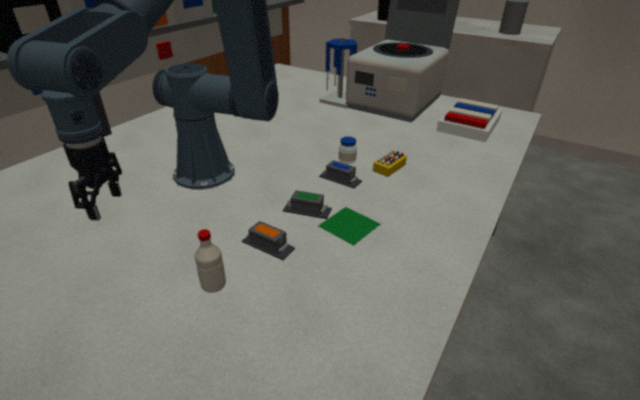

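The top view shows lids blue (230,224), green (326,223) and orange (415,226), with the mat at (327,164). In the scene view the lids are at (341,166), (308,197) and (266,231), with the mat at (350,225). I'll measure lid centroids in both views, using triangulation and depth.

```bash
cat > geo.py <<'E'
import numpy as np,cv2
from scipy.spatial.transform import Rotation as R
def load(n): return dict(np.load(n+"0.npz"))
def rays(c,uv):
    uv=np.atleast_2d(uv).astype(float);w=c["rotation"]
    Rm=R.from_quat(np.r_[w[1:],w[0]]).as_matrix()
    return np.c_[(uv[:,0]-c["cx"])/c["fx"],(uv[:,1]-c["cy"])/c["fy"],np.ones(len(uv))]@Rm.T
def onplane(c,uv,z):
    d=rays(c,uv);return c["xyz"]+d*((z-c["xyz"][2])/d[:,2])[:,None]
def tri(c1,u1,c2,u2):
    d=[rays(c1,u1)[0],rays(c2,u2)[0]];s=np.linalg.lstsq(np.c_[d[0],-d[1]],c2["xyz"]-c1["xyz"],rcond=None)[0]
    p,q=c1["xyz"]+s[0]*d[0],c2["xyz"]+s[1]*d[1];return (p+q)/2,np.linalg.norm(p-q)
def blob(c,h,near,r=45):
    f=c["frame"];hsv=cv2.cvtColor(f,cv2.COLOR_BGR2HSV)
    m=cv2.inRange(hsv,(h[0],110,50),(h[1],255,255))
    M=np.zeros_like(m);cv2.circle(M,near,r,255,-1);m&=M
    n,l,s,ce=cv2.connectedComponentsWithStats(m)
    k=1+np.argmax(s[1:,4]);return l==k,ce[k]
E
python3 - <<'E'
from geo import *
T,S=load("top"),load("scene")
H=dict(a=((100,125),(230,224),(341,166)),b=((45,80),(326,224),(308,197)),c=((5,22),(415,226),(266,231)),mat=((45,80),(327,164),(350,225)))
for k,(h,t,s) in H.items():
    mt,ct=blob(T,h,t,25 if k!="mat" else 45);ms,cs=blob(S,h,s,20 if k!="mat" else 45)
    p,e=tri(T,ct,S,cs)
    def dz(c,m):
        v,u=np.nonzero(m);P=c["xyz"]+rays(c,np.c_[u,v])*c["z_map"][v,u][:,None];return np.median(P,0)
    v,u=np.nonzero(mt);W=onplane(T,np.c_[u,v],p[2])[:,:2].astype(np.float32)
    print(k,mt.sum(),ms.sum(),ct.round(1),cs.round(1),"tri",p.round(4),round(e,4),"depth",dz(T,mt).round(4),dz(S,ms).round(4),"rect",cv2.minAreaRect(W))
    w=W-W.mean(0);ev,V=np.linalg.eigh(w.T@w);print("  axis deg",np.degrees(np.arctan2(V[1,1],V[0,1])))
for n,c,u in(("jar",T,(161,243)),("rack",T,(162,172)),("bottle",T,(517,238))):
    z=c["z_map"][u[1],u[0]];print(n,c["xyz"]+rays(c,u)[0]*z)
# dark dock plates in top
g=cv2.cvtColor(T["frame"],cv2.COLOR_BGR2GRAY)
for k,(u,v) in dict(a=(232,225),b=(326,225),c=(412,227)).items():
    m=np.zeros_like(g);m[v-38:v+38,u-28:u+28]=((g<75)[v-38:v+38,u-28:u+28])*255
    n,l,s,ce=cv2.connectedComponentsWithStats(m);big=[i for i in range(1,n) if s[i,4]>30]
    vv,uu=np.nonzero(np.isin(l,big));W=onplane(T,np.c_[uu,vv],.008)[:,:2].astype(np.float32);print("dock",k,cv2.minAreaRect(W))
cv2.imwrite("pics/crop.png",cv2.resize(T["frame"][180:275,200:450],None,fx=3.2,fy=3.2,interpolation=cv2.INTER_CUBIC))
E
```

```text
a 382 81 [228.8 223.5] [340.7 165.7] tri [0.4494 0.235  0.0558] 0.0004 depth [0.4486 0.2348 0.0565] [0.4497 0.2356 0.0558] rect ((0.4494533836841583, 0.23486123979091644), (0.03005107305943966, 0.06940910965204239), 89.04906463623047)
  axis deg 178.73975
b 373 104 [326.8 223.9] [306.9 195.8] tri [0.4545 0.004  0.0559] 0.0004 depth [0.4542 0.0039 0.0564] [0.4553 0.0043 0.0556] rect ((0.4544575810432434, 0.003910088911652565), (0.0692356750369072, 0.02927423268556595), 15.457221984863281)
  axis deg -164.39067
c 394 194 [415.  225.9] [266.7 230.1] tri [ 0.4551 -0.2046  0.0557] 0.0001 depth [ 0.4548 -0.2044  0.056 ] [ 0.4561 -0.2049  0.0552] rect ((0.4550057053565979, -0.20454613864421844), (0.07101019471883774, 0.02848704159259796), 0.4433945119380951)
  axis deg -178.61632
mat 3078 1156 [326.1 163.9] [349.1 225.3] tri [ 0.6076  0.0082 -0.0019] 0.0002 depth [0.6066 0.0085 0.0015] [0.6102 0.0043 0.0012] rect ((0.6080873012542725, 0.007969431579113007), (0.1401650756597519, 0.14037950336933136), 80.07376098632812)
  axis deg 174.02226
jar [0.39951065 0.3815583  0.08776438]
rack [0.56763868 0.39888805 0.05513044]
bottle [ 0.42929324 -0.39813831  0.17187076]
dock a ((0.4497043788433075, 0.23576723039150238), (0.06457002460956573, 0.15007862448692322), 89.12369537353516)
dock b ((0.46188706159591675, 0.006005596369504929), (0.17214469611644745, 0.11637081950902939), 1.5271166563034058)
dock c ((0.45514175295829773, -0.20648176968097687), (0.06610434502363205, 0.14995194971561432), 89.43831634521484)
```

View pics/crop.png

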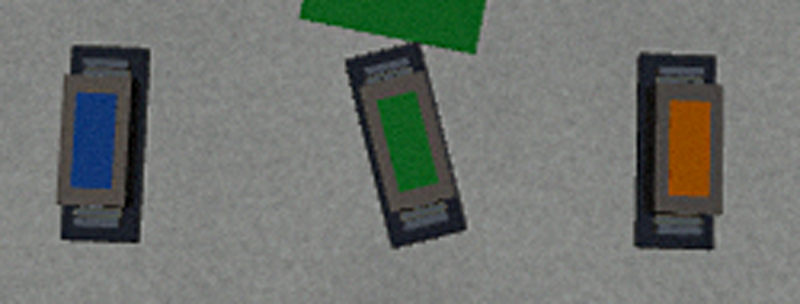

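The crop confirms the lids are centred on their cassettes and b's dock is turned about 15.5°. The heights agree: lid tops are at 56 mm by both triangulation and depth. I'm starting with c, approaching high above the bottle.

Emit:
{"name": "jog_arm", "arguments": {
  "series": [
    [[39,-23,0,0,0,0,85],[39,-23,0,0,0,0,85],[39,-23,0,0,0,0,85],[39,-23,0,0,0,0,85],[39,-23,0,0,0,0,85],[39,-23,0,0,0,0,85],[39,-23,0,0,0,0,85],[39,-23,0,0,0,0,85],[0,0,0,0,0,0.14,85],[0,0,0,0,0,0.14,85]]
  ]
}}

```text
time_s: 1.1
eef_pos: [0.4557, -0.2055, 0.2309]
eef_rot: [-0.0, 0.996, 0.094, -0.0]
wrist_force: [-0.1, -0.6, -0.8]
opening: 0.992
grasp_force: 0.0
```

Emit:
{"name": "jog_arm", "arguments": {
  "series": [
    [[0,0,40,0,0,0.09,85],[0,0,40,0,0,0.09,85],[-0.5,-1,40,0,0,0,85],[0,0,40,0,0,0,85],[0,0,30,0,0,0,85],[0,0,15,0,0,0,85],[0,0,10,0,0,0,85],[0,0,0,0,0,0,85],[0,0,0,0,0,0,30],[0,0,0,0,0,0,30]]
  ]
}}

```text
time_s: 2.1
eef_pos: [0.4556, -0.207, 0.0175]
eef_rot: [0.001, 1.0, 0.005, 0.001]
wrist_force: [-0.6, 0.1, 0.3]
opening: 0.683
grasp_force: 0.0
```

Emit:
{"name": "jog_arm", "arguments": {
  "series": [
    [[0,0,0,0,0,0,30],[0,0,0,0,0,0,30],[0,0,0,0,0,0,30],[0,0,0,0,0,0,30],[0,0,0,0,0,0,30],[0,0,0,0,0,0,30],[0,0,0,0,0,0,30],[0,0,0,0,0,0,30],[0,0,0,0,0,0,30],[0,0,0,0,0,0,30]]
  ]
}}

```text
time_s: 3.1
eef_pos: [0.4555, -0.2066, 0.0177]
eef_rot: [0.0, 1.0, 0.005, 0.001]
wrist_force: [0.7, 2.0, 7.4]
opening: 0.58
grasp_force: 63.8
```

Emit:
{"name": "jog_arm", "arguments": {
  "series": [
    [[0,0,-4,0,0,0,30],[0,0,-4,0,0,0,30],[0,0,-6,0,0,0,30],[0,0,-8,0,0,0,30],[0,0,-15,0,0,0,30],[0,0,-30,0,0,0,30],[0,0,-40,0,0,0,30],[0,0,-40,0,0,0,30],[0,0,-40,0,0,0,30],[0,0,-30,0,0,0,30]]
  ]
}}

```text
time_s: 4.1
eef_pos: [0.4549, -0.2067, 0.2369]
eef_rot: [0.001, 1.0, 0.005, 0.001]
wrist_force: [0.3, -0.8, -5.7]
opening: 0.578
grasp_force: 65.3
```

Emit:
{"name": "jog_arm", "arguments": {
  "series": [
    [[45,0,0,0,0,0,30],[45,0,0,0,0,0,30],[-45,0,0,0,0,0,30],[-45,0,0,0,0,0,30],[45,0,0,0,0,0,30],[45,0,0,0,0,0,30],[-45,0,0,0,0,0,30],[-45,0,0,0,0,0,30],[45,0,0,0,0,0,30],[45,0,0,0,0,0,30]]
  ]
}}

```text
time_s: 5.1
eef_pos: [0.5411, -0.2044, 0.2326]
eef_rot: [-0.001, 1.0, 0.003, -0.002]
wrist_force: [2.5, -1.4, -4.2]
opening: 0.576
grasp_force: 71.0
```

Emit:
{"name": "jog_arm", "arguments": {
  "series": [
    [[-45,0,0,0,0,0,30],[-45,0,0,0,0,0,30],[45,0,0,0,0,0,30],[45,0,0,0,0,0,30],[-45,0,0,0,0,0,30],[-45,0,0,0,0,0,30],[45,0,0,0,0,0,30],[45,0,0,0,0,0,30],[-45,0,0,0,0,0,30],[-45,0,0,0,0,0,30]]
  ]
}}

```text
time_s: 6.1
eef_pos: [0.4546, -0.2062, 0.2302]
eef_rot: [-0.002, 1.0, 0.006, -0.003]
wrist_force: [-0.9, -0.7, -5.4]
opening: 0.574
grasp_force: 72.4
```

Emit:
{"name": "jog_arm", "arguments": {
  "series": [
    [[0,0,0,0,0.14,0,30],[0,0,0,0,0.14,0,30],[0,0,0,0,0.14,0,30],[0,0,0,0,0,0,30],[0,0,0,0,0,0,30],[0,0,0,0,0,0,30],[0,0,0,0,0,0,30],[0,0,0,0,0,0,30],[0,0,0,0,0,0,30],[0,0,0,0,0,0,30]]
  ]
}}

```text
time_s: 7.1
eef_pos: [0.4549, -0.2062, 0.2332]
eef_rot: [-0.001, 0.978, 0.005, 0.208]
wrist_force: [0.1, -0.1, -6.5]
opening: 0.577
grasp_force: 72.5
```

```bash
cat > meas.py <<'E'
from bench import ctrl
import numpy as np
from scipy.spatial.transform import Rotation as R
F=[];T=[]
for i in range(16):
    ctrl.camera("top");o=ctrl.get_obs();F.append(o["wrist_force"]);T.append(o["torque"])
w=o["eef_rot"];r=R.from_quat(np.r_[w[1:],w[0]])
np.set_printoptions(precision=4,suppress=True)
print(o["time_s"],o["eef_pos"],r.as_euler("xyz",True),o["opening"],o["grasp_force"])
for n,X in(("F",F),("T",T)):
    X=np.array(X);m=X.mean(0);print(n,"world",m,"sd",X.std(0),"tool",r.inv().apply(m))
E
python3 meas.py
```

```text
7.9 [ 0.4547 -0.2064  0.2333] [179.9983 -24.0663   0.5607] 0.5727519215823026 72.49188870191574
F world [-0.1133 -0.1359 -6.0693] sd [0.4866 0.4521 0.3962] tool [-2.5797  0.1346  5.495 ]
T world [0.0017 0.534  0.0067] sd [0.0297 0.0317 0.0203] tool [ 0.009  -0.5339 -0.0033]
```

Emit:
{"name": "jog_arm", "arguments": {
  "series": [
    [[0,0,0,0,-0.14,0,30],[0,0,0,0,-0.14,0,30],[0,0,0,0,-0.14,0,30],[0,0,0,0,-0.14,0,30],[0,0,0,0,-0.14,0,30],[0,0,0,0,-0.14,0,30],[0,0,0,0,0,0,30],[0,0,0,0,0,0,30],[0,0,0,0,0,0,30],[0,0,0,0,0,0,30]]
  ]
}}

```text
time_s: 8.9
eef_pos: [0.4545, -0.2068, 0.2347]
eef_rot: [0.002, 0.978, 0.004, -0.207]
wrist_force: [-0.0, -0.4, -5.3]
opening: 0.578
grasp_force: 72.5
```

```bash
python3 meas.py
```

```text
9.7 [ 0.4547 -0.2064  0.2332] [-179.9951   24.0715    0.5645] 0.5759418817188343 72.54367858171463
F world [-0.1173  0.0089 -5.8727] sd [0.3775 0.392  0.4425] tool [ 2.2883 -0.0096  5.4098]
T world [ 0.0177 -0.5209  0.0164] sd [0.0253 0.0246 0.0381] tool [ 0.0048  0.521  -0.0201]
```

Emit:
{"name": "jog_arm", "arguments": {
  "series": [
    [[0,0,0,0,0.1,0,30],[0,0,0,0,0.1,0,30],[0,0,0,0,0.12,0,30],[0,0,0,0,0,0,30],[0,0,0,0,0,0,30],[0,0,0,0,0,0,30],[0,0,0,0,0,0,30],[0,0,0,0,0,0,30],[0,0,0,0,0,0,30],[0,0,0,0,0,0,30]]
  ]
}}

```text
time_s: 10.7
eef_pos: [0.4548, -0.2063, 0.233]
eef_rot: [0.0, 0.999, 0.005, -0.05]
wrist_force: [-0.1, -0.3, -6.6]
opening: 0.574
grasp_force: 72.6
```

```bash
python3 meas.py
```

```text
11.5 [ 0.4547 -0.2064  0.2333] [179.9978   5.7283   0.5613] 0.5731888184817026 72.5778803229332
F world [-0.1452 -0.1716 -6.0381] sd [0.6034 0.5051 0.3107] tool [0.4565 0.1699 6.0226]
T world [ 0.0138 -0.0752  0.0017] sd [0.0166 0.0239 0.0207] tool [ 0.0129  0.0753 -0.003 ]
```

Emit:
{"name": "jog_arm", "arguments": {
  "series": [
    [[0,0,0,0,0.1,0,30],[0,0,0,0,0.1,0,30],[0,0,0,0,0,0,30],[0,0,0,0,0,0,30],[0,0,0,0,0,0,30],[0,0,0,0,0,0,30],[0,0,0,0,0,0,30],[0,0,0,0,0,0,30],[0,0,0,0,0,0,30],[0,0,0,0,0,0,30]]
  ]
}}

```text
time_s: 12.5
eef_pos: [0.4548, -0.2064, 0.2333]
eef_rot: [-0.0, 0.999, 0.005, 0.05]
wrist_force: [0.2, 0.8, -5.9]
opening: 0.579
grasp_force: 72.6
```

```bash
python3 meas.py
```

```text
13.3 [ 0.4547 -0.2064  0.2333] [179.9982  -5.7301   0.5596] 0.5768152849516451 72.58880943059921
F world [ 0.0043 -0.0038 -6.0094] sd [0.4395 0.4838 0.4786] tool [-0.5958  0.0036  5.9798]
T world [ 0.0045  0.0947 -0.0021] sd [0.0307 0.0264 0.0316] tool [ 0.0052 -0.0947  0.0026]
```

The torque fits T = 1.42·sinθ − 0.06·cosθ·sgn(θ). The −0.06 N m term matches a 0.21 kg ball lying 29 mm off centre at the lower end, and the weight (0.61 kg) is more than any empty cassette. So c is the one that rattles, and I'll present it.

Emit:
{"name": "jog_arm", "arguments": {
  "series": [
    [[0,0,0,0,-0.1,0,30],[22,-30,8,0,0,0,30],[22,-30,8,0,0,0,30],[22,-31,8,0,0,0,30],[22,-31,8,0,0,0,30],[22,-31,8,0,0,0,30],[22,-30,8,0,0,0,30],[22,-30,8,0,0,0,30],[0,0,0,0,0,0,30],[0,0,0,0,0,0,30]]
  ]
}}

```text
time_s: 14.3
eef_pos: [0.6066, 0.009, 0.1764]
eef_rot: [-0.0, 1.0, 0.006, -0.001]
wrist_force: [-0.3, -0.6, -6.7]
opening: 0.579
grasp_force: 72.6
```

Emit:
{"name": "jog_arm", "arguments": {
  "series": [
    [[0,0,0,0,0,0,30],[0,0,0,0,0,0,30],[0,0,0,0,0,0,30],[0,0,0,0,0,0,30],[0,0,0,0,0,0,30],[0,0,0,0,0,0,30],[0,0,0,0,0,0,30],[0,0,0,0,0,0,30],[0,0,0,0,0,0,30],[0,0,0,0,0,0,30]]
  ]
}}

```text
time_s: 15.3
eef_pos: [0.6066, 0.0081, 0.1773]
eef_rot: [-0.0, 1.0, 0.005, -0.0]
wrist_force: [0.4, -0.5, -6.4]
opening: 0.576
grasp_force: 72.6
```

Run:
```python
from bench import ctrl
import cv2
cv2.imwrite("pics/s1.png",ctrl.camera("scene")["frame"][80:300,180:480]);o=ctrl.get_obs();print(o["eef_pos"],o["eef_rot"],o["opening"])
im=cv2.imread("pics/s1.png");cv2.imwrite("pics/s1.png",cv2.resize(im,None,fx=2.5,fy=2.5))
```

```text
[0.6066228  0.00812803 0.17727285] [ 1.93235466e-06  9.99987843e-01  4.93088952e-03 -1.18117864e-05] 0.579029516321957
```

View pics/s1.png

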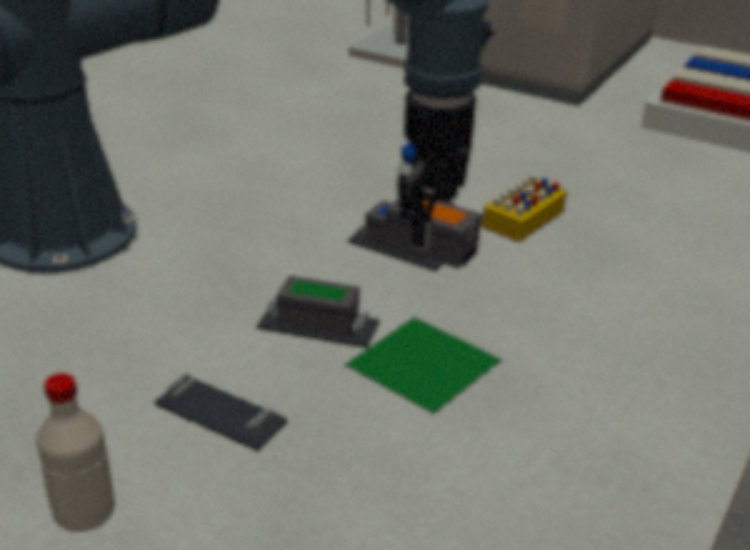

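The picture shows the orange-lid cassette (crop pixel 448,213) held level over the mat. Dock c is empty, and cassettes a and b and the bystanders are untouched.

```bash
python3 -c "
from bench import ctrl
print(ctrl.hand_in())"
```

```text
the job is handed in; nothing more can be done
None
```

I shook cassette_c (orange lid) and wrist-torque readings showed the ball is in it; I handed the job in with it held still and upright over the middle of the mat, its underside about 17 cm up, and cassettes a and b never left their docks.

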